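# Set the empty board holder half open

### The job

The empty blue board holder has to stand half open for the next circuit board: with closed fingertips, push its sprung jaw back away from its low fixed jaw until the red stop pin pops up, then let the jaw spring back so that it comes to rest against the pin, and finish clear of it. Only push the jaw from its front, never grip it or touch its black back, and leave the other holder with its board, and everything else on the bench, where it is.

Things in the scene. Friction and masses are not known exactly. Their poses are not given: they have to be found in the camera images.
- holder: The empty board holder, screwed down: steel base 200 x 110 x 14 mm. Origin: centre of its underside, on the table; +x is the way the jaw is pushed open. Low blue fixed jaw at x -95 to -80 mm, top at 30 mm height; guide rails at y +-36 mm, top at 24 mm; end block at x 88 to 100 mm, top at 48 mm. The tall blue sprung jaw slides along x between them.
- push_face (a point): Point on the front (-x) face of the empty holder's sprung jaw, where to push; moves with it. Closed: 12 mm to the -x side of the holder's origin, 52 mm above the table. The upright face is 92 mm wide (y), from 25 to 66 mm above the table; 68 mm clear to the fixed jaw when closed. Tips 35 to 45 mm above the table pass over the fixed jaw and meet the face. Plate 14 mm thick, its back black.
- jaw (a joint): Travel of the empty holder's sprung jaw along the holder's +x, m: 0 closed (start), 0.048 hard end stop. A spring returns it (4 N at 0, 7 N at 0.028, 9 N at 0.048), at 0.1 to 0.25 m/s when let go. Just past 0.028 the red pin pops up behind the jaw's steel tongue; released then, the jaw returns and rests on the pin at about 0.028 (half open). Released earlier, it goes back to 0.
- pin (a joint): Height of the empty holder's red stop pin above its sunk position, in m: 0 sunk under the jaw's tongue (start), 0.008 popped up. It is sprung upward and comes up by itself once the jaw has been pushed far enough.
- pin_top (a point): Centre of the top of the empty holder's red stop pin, 8 mm across, 30 mm on the -x side of the holder's origin; 14.5 mm above the table when sunk, 22.5 mm when up. The jaw's steel tongue (30 mm wide, 6 mm thick, top 21 mm above the table) covers it when the jaw is closed.
- other_holder: A second holder of the same make and size, screwed to the table, with a green circuit board in its jaws; leave it alone. Origin and axes as for the empty holder.
- other_jaw (a joint): Travel of the other holder's sprung jaw, in m: 0 as it stands closed on its board; must stay there.
- other_face (a point): Centre of the front face of the other holder's sprung jaw, above that holder's origin, 52 mm above the table.
- held_board: Green circuit board 78 x 86 x 4 mm lying in the other holder, its underside 24 mm above the table. Origin: centre of its underside. Leave it.
- loose_board: Loose green circuit board 100 x 75 x 4 mm lying flat on the table. Origin: centre of its underside. Leave it.
- spool: Yellow solder-wire spool, 60 mm across, 46 mm high, standing. Origin: centre of its underside. Leave it.
- flux_jar: Amber jar with white cap, 36 mm across, 45 mm high. Origin: centre of its underside. Leave it.
- cutters: Red-handled side cutters lying on the table, about 150 mm long along x, 12 mm high. Origin at the joint, at table level. Leave it.
- syringe: White and green flux syringe lying along its x, about 150 mm long, 24 mm high. Origin at table level, near the middle. Leave it.

How it is judged:
On the way:
1. the empty holder's jaw is pushed open past the stop pin and the pin has popped up (value of joint jaw above 0.027 m and value of joint pin above 0.006 m), for 0.05 s.
At the end, for the whole second after the job is handed in: The empty holder's jaw rests still (under 10 mm/s) against the raised stop pin, 25 to 31 mm open, pin at least 6 mm up; the other holder's jaw is within 5 mm of closed, and the boards, spool, jar, cutters and syringe are within 30 mm of where they began (value of joint jaw between 0.025 and 0.031 m and value of joint pin above 0.006 m and velocity of joint jaw between -0.01 and 0.01 m/s and value of joint other_jaw below 0.005 m and distance of each of held_board, loose_board, spool, flux_jar, cutters, syringe from where it was at the start of the episode below 0.03 m); the robot touches nothing.
It fails at once if the fingers touch the black back of the jaw (gripping it instead of pushing) (contact force between the fingers and jaw_back above 1 N or contact force between the fingers and jaw_foot_back above 1 N).
It fails at once if the other holder's jaw is pushed more than 5 mm (value of joint other_jaw above 0.005 m).
It fails at once if a board or other loose thing is lifted, carried or knocked more than 30 mm (distance of any of held_board, loose_board, spool, flux_jar, cutters, syringe from where it was at the start of the episode above 0.03 m).
It also fails if it takes over 35 s, if anything falls off the work surface, if the arm or the gripper's body presses on something with over 40 N, if the wrist force passes 120 N, or if a joint passes its speed limit or range.

### The arm

A 7-joint arm with a two-finger parallel gripper is mounted at the origin on the work surface. World frame = base frame: x ahead of the robot, y to its left, z up, the work surface at z = 0. Lengths are in m, angles in rad, forces in N, time in s.
With the tool pointing down it reaches from about 0.425 to 0.925 m from the base axis. Payload 6.8 kg.
Tool frame: the origin (TCP) lies on the front face of the gripper's body, between the roots of the fingers; the fingertips stand 73 mm ahead of it and the grasp point (between the pads) lies 54 mm ahead of it; z points along the fingers, y is the line along which they close (so a half turn about z gives the same grasp; the last joint's range is limited). The gripper opens to 85 mm and grips with 20 to 120 N. Pads are 22 mm wide; open, the fingers measure 114 mm over their backs; the gripper's body (76 mm by 85 mm) begins 54 mm behind the grasp point. The pads swing forward as they close: fully open they stand 13 mm farther back than shut.
Start: joints at [0.997, 0.477, 0.022, 1.555, -0.011, 1.109, -0.083], TCP at [0.303, -0.603, 0.304] pointing down, gripper open.
Joint ranges: [-2.96, 2.96], [-0.34, 2.1], [-1.41, 1.46], [0.24, 2.44], [-1.37, 4.51], [0.17, 1.92], [-2.96, 2.96]. Speed limits (rad/s): [2.39, 2.39, 3.14, 3.14, 3.14, 3.14, 3.14].

### API

Orientations are given as a unit quaternion [w, x, y, z].
In Python, from station import bot, optics gives the robot as it stands.
- The arm moves only by the tool drive_tool, never from a script. Its argument "deltas" is a list of rows, each an object with "gripper": the closure in counts, from 0 (fully open) to 255 (shut); "offset": the shift along the tool's x, y, z in units of 1000 mm (1.0 is 1000 mm), a list of three; "angular": the turn, a rotation vector about the tool's x, y, z in units of 45 degrees (1.0 is 45 degrees), a list of three. In form: [{"gripper": gripper, "offset": [dx, dy, dz], "angular": [rx, ry, rz]}, ...]. A call has 1 to 5 rows; each row is the pose to reach, as a shift and turn from the pose commanded when the call began, along the tool's axes at that moment; what a row does not reach only later rows make up. A row lasts 1/10 s, in which the tool goes at most 50 mm and 8.59 degrees, less where a joint would pass 70% of its speed; a pose out of reach is approached as far as the arm can. A call with a number of a shift or a turn outside -1 to 1 is refused whole. A call with a gripper value outside its range is refused whole. The fingers move at their own pace and stop on an object; "grip_force" is the grip in N (left out, the last holds). Time passes only in rows, so rows that repeat a pose let the fingers close. It gives the time, the measured TCP pose, the force, the opening and the grip force at its end, in the units of the state.
- bot.get_obs(): the state, without advancing time (a new reading comes with each control period).
- optics.read_camera(name): name is "scene" or "side" or "wrist"; returns the picture (400x640x3 uint8, blue, green, red); there is no depth.
- optics.camera_model(name): a dict with "fx", "fy", "cx", "cy" (pixels), "dist" ([k1, k2, p1, p2, k3] as OpenCV has them; the pictures are not rectified), "cam_to_world" (4x4, takes a point from camera to world coordinates). Camera axes: x right, y up, looking along -z (the intrinsics and any distortion apply to the point x, -y, -z); pixel columns grow to the right and rows downward; lengths in m; the calibration is good to about 2 mm. A picture is of the moment at which its call begins: read the wrist's pose just before it. camera_model takes no time and is no camera call; for the wrist camera it gives the pose at the moment of the call.
- bot.hand_in(): hands the job in; it is judged then, once.
The state is a dict: "t": time; "q": joint angles; "joint_vel": joint speeds; "joint_torque": joint torques, N m; "eef_pos": TCP position; "tool_rot": TCP orientation; "contact_force": force on the tool from outside, world axes, zero at the start; "torque": the same for the moment, N m; "gripper_width": opening from 0.0 (shut) to 1.0 (fully open); "grasp_force": force on a finger pad.
Only numpy, scipy, OpenCV 4.12 (cv2) and the standard library are available. Lean on these libraries where they do the work, as an engineer would, in place of code of your own. Each camera call takes 0.05 s, during which the arm holds its last target. There are 200 camera calls.

## Working session

There is one attempt and no reset: what is moved stays moved. The work goes in short steps, Python scripts to look and compute and a tool call to move; the robot and the scene stay as the last step left them, time stands still between calls to the robot, and variables do not carry over. Pictures are saved under pics/ and viewed, at most 10 in all, crops included, and the job is handed in when it is done.

Besides the shell and the picture viewer there is one more tool, called after "Emit:" in YAML: its name, and indented under it one key for each argument. drive_tool: Moves the arm, as the interface text tells. Its arguments: {"type":"object","properties":{"deltas":{"type":"array"},"grip_force":{"type":"number"}},"required":["deltas"]}

```bash
mkdir -p pics; python3 - <<'E'
from station import bot, optics
import cv2
for n in("scene","side"):
    cv2.imwrite(f"pics/{n}0.png",optics.read_camera(n))
    print(n,optics.camera_model(n))
o=bot.get_obs();print(o["t"],o["eef_pos"],o["tool_rot"],o["gripper_width"],o["contact_force"])
E
```

```text
scene {'fx': 464.0553559288169, 'fy': 464.0553559288169, 'cx': 318.22450410700554, 'cy': 196.11812225979634, 'dist': array([-0.05813302,  0.        ,  0.        ,  0.        ,  0.        ]), 'cam_to_world': array([[ 7.88711346e-01, -4.08643849e-01,  4.59287075e-01,
         1.08744761e+00],
       [ 6.14763635e-01,  5.24623318e-01, -5.88927879e-01,
        -7.51946547e-01],
       [-2.90954132e-04,  7.46847092e-01,  6.64995742e-01,
         9.12859466e-01],
       [ 0.00000000e+00,  0.00000000e+00,  0.00000000e+00,
         1.00000000e+00]])}
side {'fx': 474.63904053343646, 'fy': 474.63904053343646, 'cx': 314.4409765699804, 'cy': 210.1521486176429, 'dist': array([-0.08390174,  0.        ,  0.        ,  0.        ,  0.        ]), 'cam_to_world': array([[-0.87041359,  0.27516154, -0.40824785, -0.06898171],
       [-0.49188114, -0.52109884,  0.69750193,  1.00903496],
       [-0.02081178,  0.80792458,  0.58891828,  0.91262613],
       [ 0.        ,  0.        ,  0.        ,  1.        ]])}
0.1 [ 0.30295171 -0.60274015  0.3030565 ] [-7.59388145e-04  9.73002278e-01  2.30794123e-01 -2.49817875e-04] 0.9998814193643083 [-0.41793067  0.43176707 -0.65084722]
```

View pics/scene0.png

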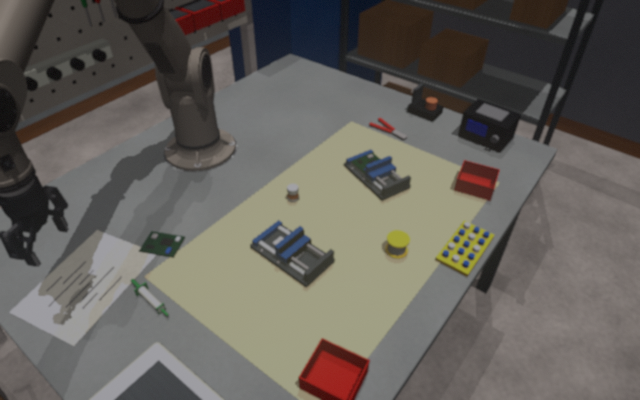

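View pics/side0.png

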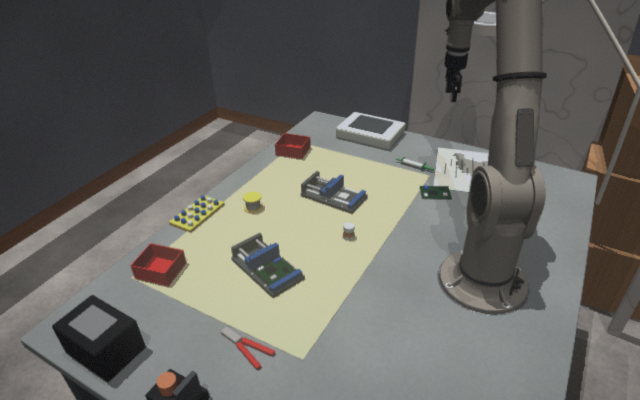

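The empty holder is at about (292,252) in scene and (334,192) in side. The one with the board is at (377,173) in scene and (266,264) in side. I'll enlarge the empty one in both views.

```bash
python3 - <<'E'
import cv2,numpy as np
a=cv2.imread("pics/scene0.png")[210:295,240:345];b=cv2.imread("pics/side0.png")[165:220,290:380]
f=lambda im,s:cv2.convertScaleAbs(cv2.resize(im,None,fx=s,fy=s,interpolation=cv2.INTER_CUBIC),alpha=1.5)
cv2.imwrite("pics/c1.png",f(a,7));cv2.imwrite("pics/c2.png",f(b,8))
E
```

```text
(no output)
```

View pics/c1.png

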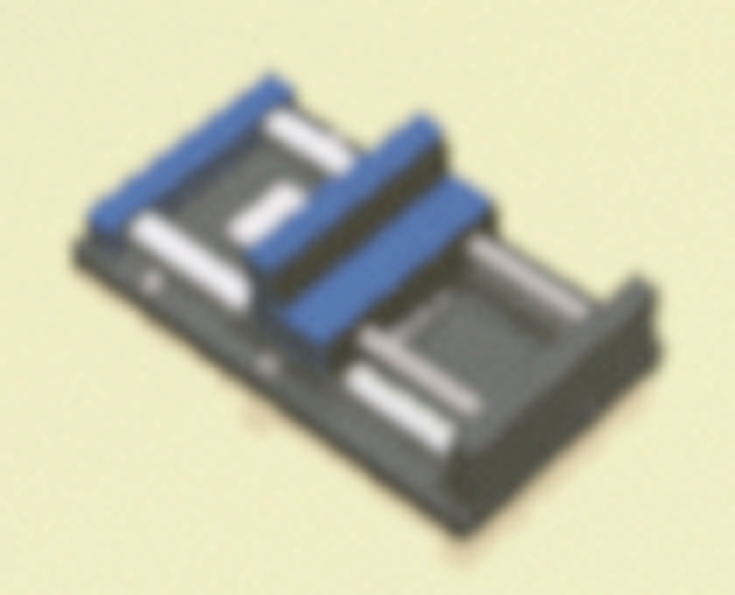

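View pics/c2.png

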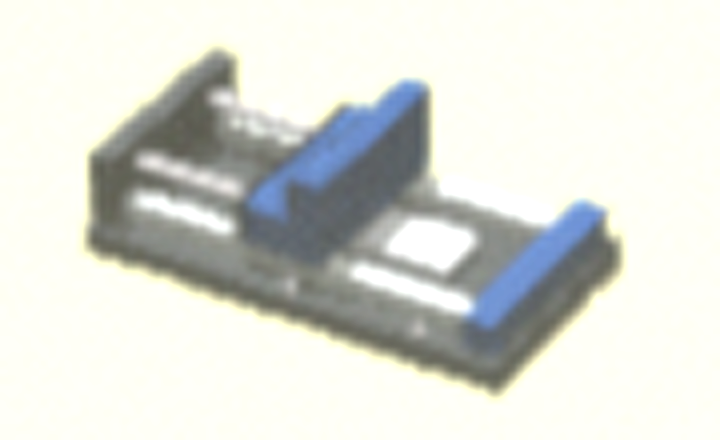

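Scene crop: the jaw plate's top front edge runs from (248,255) to (420,117), and the base corners are at (462,537), (78,262) and (658,365). Side crop: the same edge runs from (428,92) to (315,188), and the base corners are at (497,392), (90,248) and (618,268). Next I'll triangulate these and fit the pose.

```bash
cat >h.py <<'E'
from station import bot, optics
import numpy as np, cv2
from scipy.optimize import least_squares
def proj(m,P):
    T=np.linalg.inv(m["cam_to_world"]);p=(T[:3,:3]@np.atleast_2d(P).T).T+T[:3,3]
    p=p*[1,-1,-1];K=np.array([[m["fx"],0,m["cx"]],[0,m["fy"],m["cy"]],[0,0,1.]])
    return cv2.projectPoints(p,np.zeros(3),np.zeros(3),K,np.array(m["dist"]))[0][:,0]
def tri(ms,uvs):
    return least_squares(lambda P:np.concatenate([proj(m,P)[0]-u for m,u in zip(ms,uvs)]),[.6,0,.05])
def local(h,L):
    x,y,a=h;L=np.atleast_2d(L);c,s=np.cos(a),np.sin(a)
    return np.c_[x+c*L[:,0]-s*L[:,1],y+s*L[:,0]+c*L[:,1],L[:,2]]
E
python3 - <<'E'
from h import *
s,d=optics.camera_model("scene"),optics.camera_model("side")
A=lambda u:(np.array(u)+.5)/7-.5+[240,210]
B=lambda u:(np.array(u)+.5)/8-.5+[290,165]
for n,a,b in(("face-y",(248,255),(428,92)),("face+y",(420,117),(315,188)),("base -x+... end+y?",(78,262),(618,268))):
    r=tri([s,d],[A(a),B(b)]);print(n,r.x.round(4),r.cost)
L1=np.array([[100,-55,0],[-100,-55,0],[100,55,0],[-12,-46,66],[-12,46,66]])/1e3;U1=A([(462,537),(78,262),(658,365),(248,255),(420,117)])
L2=np.array([[-100,55,0],[100,55,0],[-100,-55,0],[-12,-46,66],[-12,46,66]])/1e3;U2=B([(497,392),(90,248),(618,268),(428,92),(315,188)])
f=lambda h:np.r_[proj(s,local(h,L1))-U1,proj(d,local(h,L2))-U2].ravel()
r=least_squares(f,[.6,-.2,0]);h=r.x
print(h,np.degrees(h[2]));print(r.fun.reshape(-1,2).round(1))
np.save("h.npy",h)
print("face",local(h,[-.012,0,.052]))
R=np.array(cv2.Rodrigues(np.zeros(3))[0])
for n,u in(("spool",(398,238)),("jar",(293,190))):print(n)
from scipy.spatial.transform import Rotation as Ro
o=bot.get_obs();q=o["tool_rot"];M=Ro.from_quat(np.r_[q[1:],q[0]]).as_matrix();print(M.round(3),o["t"])
E
```

```text
face-y [ 0.5303 -0.2107  0.0637] 0.006249506120556526
face+y [ 0.5362 -0.1223  0.0654] 0.018192975856109853
base -x+... end+y? [ 0.4411 -0.2129  0.0011] 0.010885550569205224
[ 0.54306711 -0.16608005 -0.05901819] -3.38149322443907
[[ 0.2  2. ]
 [-0.9  0.5]
 [ 1.3  0.3]
 [-0.9 -0.9]
 [ 0.1 -1.2]
 [-0.4  1.2]
 [-0.9  1. ]
 [ 0.4  0.1]
 [ 0.5 -0.5]
 [ 0.4  0.4]]
face [[ 0.531088   -0.16537224  0.052     ]]
spool
jar
[[ 0.893  0.449 -0.001]
 [ 0.449 -0.893  0.001]
 [-0.    -0.002 -1.   ]] 0.1
```

The pose fits: jaw top measured at 64–65 mm against 66 mm given, and yaw is -3.4°. Moving to hover in front of the face, closing the fingers and aligning tool x with the push direction.

Emit:
drive_tool:
  deltas:
    - {"gripper": 255, "offset": [0.036, -0.03, 0.01], "angular": [0, 0, 0.134]}
    - {"gripper": 255, "offset": [0.072, -0.06, 0.02], "angular": [0, 0, 0.268]}
    - {"gripper": 255, "offset": [0.108, -0.09, 0.03], "angular": [0, 0, 0.402]}
    - {"gripper": 255, "offset": [0.144, -0.12, 0.04], "angular": [0, 0, 0.536]}
    - {"gripper": 255, "offset": [0.18, -0.15, 0.05], "angular": [0, 0, 0.669]}

```text
t: 0.6
eef_pos: [0.3969, -0.3863, 0.2533]
tool_rot: [-0.0, 0.999, -0.032, -0.0]
contact_force: [1.0, -0.2, 0.1]
gripper_width: 0.141
grasp_force: 0.0
```

```bash
cat >>h.py <<'E'
from scipy.spatial.transform import Rotation as Ro
def go(L,tcpz):
    h=np.load("h.npy");o=bot.get_obs();q=o["tool_rot"];M=Ro.from_quat(np.r_[q[1:],q[0]]).as_matrix()
    p=np.array(o["eef_pos"]);l=local([0,0,-h[2]],[p-[h[0],h[1],0]])[0]
    print("t",o["t"],"tcp holder frame",l.round(4),"xangle",np.degrees(np.arctan2(M[1,0],M[0,0])-h[2]).round(2),"down",M[:,2].round(3),"F",np.round(o["contact_force"],1),"w",o["gripper_width"])
    print("tool delta",(M.T@(local(h,[L[0],L[1],tcpz])[0]-p)).round(4))
E
python3 -c "from h import *;go((-.05,0),.2)"
```

```text
t 0.6 tcp holder frame [-0.1329 -0.2285  0.2533] xangle -0.3 down [-0.  0. -1.] F [ 1.  -0.2  0.1] w 0.14143846134052873
tool delta [ 0.0817 -0.2289  0.0534]
```

Emit:
drive_tool:
  deltas:
    - {"gripper": 255, "offset": [0.016, -0.046, 0.01]}
    - {"gripper": 255, "offset": [0.032, -0.092, 0.02]}
    - {"gripper": 255, "offset": [0.048, -0.138, 0.03]}
    - {"gripper": 255, "offset": [0.064, -0.184, 0.04]}
    - {"gripper": 255, "offset": [0.082, -0.228, 0.053]}

```text
$.deltas[0]: bad value
```

```bash
python3 - <<'E'
from h import *
go((-.05,0),.113)
m=optics.camera_model("wrist");im=optics.read_camera("wrist")
h=np.load("h.npy")
print(proj(m,local(h,[[-.012,-.046,.066],[-.012,.046,.066],[-.095,-.046,.03],[-.1,-.055,.014],[-.1,.055,.014]])).round())
cv2.imwrite("pics/w1.png",im)
E
```

```text
t 0.6 tcp holder frame [-0.1329 -0.2285  0.2533] xangle -0.3 down [-0.  0. -1.] F [ 1.  -0.2  0.1] w 0.14143846134052873
tool delta [ 0.0818 -0.2289  0.1404]
[[ 59.  36.]
 [-68.  39.]
 [111. 147.]
 [132. 149.]
 [ 16. 150.]]
```

View pics/w1.png

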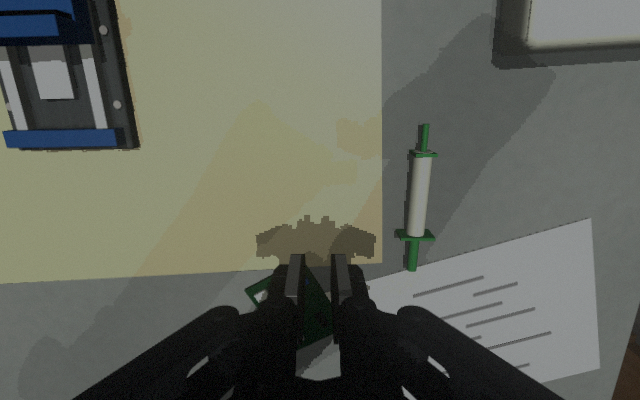

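The call was refused because it left out "angular". The wrist view is useful anyway: the base corner is at (140,148) against (132,149) predicted, and the plate end is near (60,36) as predicted, so the pose holds within a few mm.

Emit:
drive_tool:
  deltas:
    - {"gripper": 255, "offset": [0.016, -0.046, 0.01], "angular": [0, 0, 0]}
    - {"gripper": 255, "offset": [0.032, -0.092, 0.02], "angular": [0, 0, 0]}
    - {"gripper": 255, "offset": [0.048, -0.138, 0.03], "angular": [0, 0, 0]}
    - {"gripper": 255, "offset": [0.064, -0.184, 0.04], "angular": [0, 0, 0]}
    - {"gripper": 255, "offset": [0.082, -0.228, 0.053], "angular": [0, 0, 0]}

```text
t: 1.15
eef_pos: [0.4925, -0.1638, 0.2008]
tool_rot: [0.0, 1.0, -0.03, 0.0]
contact_force: [1.2, -1.4, -0.3]
gripper_width: -0.002
grasp_force: 0.0
```

```bash
python3 - <<'E'
from h import *
im=optics.read_camera("wrist");m=optics.camera_model("wrist")
go((-.05,0),.113)
h=np.load("h.npy")
print(proj(m,local(h,[[-.012,-.046,.066],[-.012,.046,.066],[-.08,-.046,.03],[-.08,.046,.03],[-.1,-.055,.014],[-.1,.055,.014]])).round())
cv2.imwrite("pics/w2.png",im)
E
```

```text
t 1.2 tcp holder frame [-0.0481  0.0086  0.1989] xangle 0.6 down [ 0.     0.005 -1.   ] F [ 2.   7.2 -0.6] w -0.002205676585901707
tool delta [-0.002   0.009   0.0858]
[[408. 171.]
 [260. 169.]
 [388. 245.]
 [272. 244.]
 [393. 258.]
 [265. 257.]]
```

View pics/w2.png

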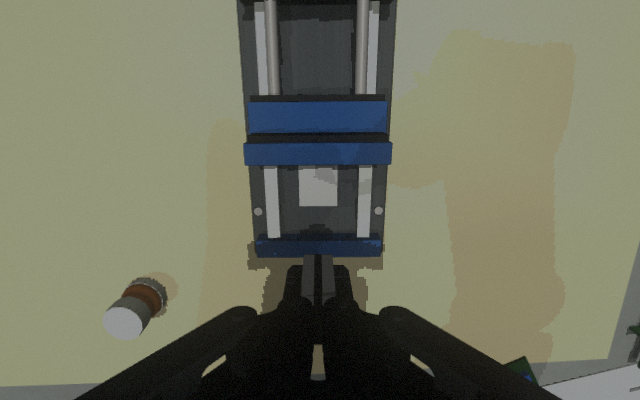

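The closed fingertips (318,260) are in line with the jaw's centre (318,155), and the jaw's front edge is at row 165, about 3 mm from the prediction. Descending in front of the face.

Emit:
drive_tool:
  deltas:
    - {"gripper": 255, "offset": [0, 0, 0.025], "angular": [0, 0, 0]}
    - {"gripper": 255, "offset": [0, 0, 0.05], "angular": [0, 0, 0]}
    - {"gripper": 255, "offset": [0, 0, 0.075], "angular": [0, 0, 0]}
    - {"gripper": 255, "offset": [0, 0, 0.087], "angular": [0, 0, 0]}
    - {"gripper": 255, "offset": [0, 0, 0.087], "angular": [0, 0, 0]}

```text
t: 1.7
eef_pos: [0.491, -0.1656, 0.1124]
tool_rot: [-0.0, 1.0, -0.03, -0.002]
contact_force: [0.0, -0.4, 1.4]
gripper_width: 0.0
grasp_force: 0.0
```

```bash
python3 -c "from h import *;go((.012,0),.113)"
```

```text
t 1.7 tcp holder frame [-0.052  -0.0026  0.1124] xangle -0.03 down [-0.004  0.001 -1.   ] F [ 0.  -0.4  1.4] w 0.00043908207695231863
tool delta [ 0.064  -0.0026 -0.0008]
```

Emit:
drive_tool:
  deltas:
    - {"gripper": 255, "offset": [0.01, 0, 0], "angular": [0, 0, 0]}
    - {"gripper": 255, "offset": [0.02, 0, 0], "angular": [0, 0, 0]}
    - {"gripper": 255, "offset": [0.03, 0, 0], "angular": [0, 0, 0]}
    - {"gripper": 255, "offset": [0.04, 0, 0], "angular": [0, 0, 0]}
    - {"gripper": 255, "offset": [0.05, 0, 0], "angular": [0, 0, 0]}

```text
t: 2.2
eef_pos: [0.5404, -0.1684, 0.1141]
tool_rot: [-0.0, 1.0, -0.03, -0.003]
contact_force: [-10.3, 0.8, 7.7]
gripper_width: -0.003
grasp_force: 5.2
```

Emit:
drive_tool:
  deltas:
    - {"gripper": 255, "offset": [0.006, 0, 0], "angular": [0, 0, 0]}
    - {"gripper": 255, "offset": [0.012, 0, 0], "angular": [0, 0, 0]}
    - {"gripper": 255, "offset": [0.015, 0, 0], "angular": [0, 0, 0]}
    - {"gripper": 255, "offset": [0.015, 0, 0], "angular": [0, 0, 0]}
    - {"gripper": 255, "offset": [0.015, 0, 0], "angular": [0, 0, 0]}

```text
t: 2.7
eef_pos: [0.5558, -0.1692, 0.1141]
tool_rot: [-0.0, 1.0, -0.03, -0.002]
contact_force: [-6.1, 1.1, 4.9]
gripper_width: -0.0
grasp_force: 3.6
```

```bash
python3 - <<'E'
from h import *
go((-.05,0),.113)
im=optics.read_camera("side");cv2.imwrite("pics/s2.png",cv2.resize(im[150:230,270:390],None,fx=6,fy=6,interpolation=cv2.INTER_CUBIC))
E
```

```text
t 2.7 tcp holder frame [ 0.0129 -0.0023  0.1141] xangle -0.03 down [-0.004  0.001 -1.   ] F [-6.1  1.1  4.9] w -0.00028094138778852746
tool delta [-0.0629 -0.0023  0.0014]
```

View pics/s2.png

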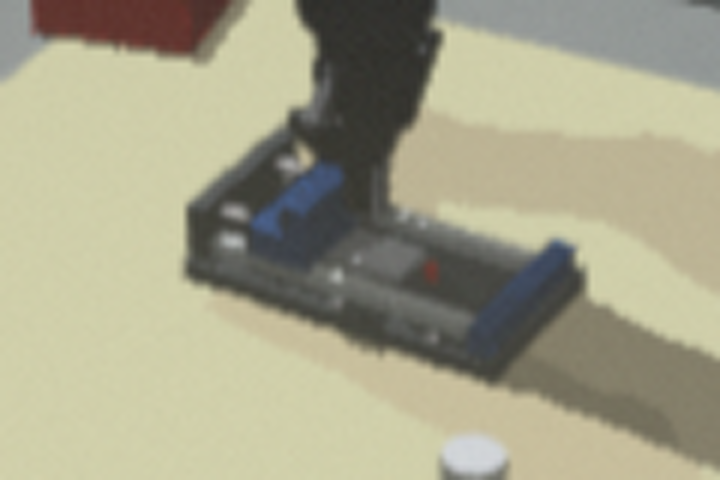

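The red pin is up at (432,272), with the jaw well open and its tongue past the pin. Backing off so the jaw settles on the pin, then lifting.

Emit:
drive_tool:
  deltas:
    - {"gripper": 255, "offset": [-0.008, 0, 0], "angular": [0, 0, 0]}
    - {"gripper": 255, "offset": [-0.016, 0, 0], "angular": [0, 0, 0]}
    - {"gripper": 255, "offset": [-0.026, 0, 0], "angular": [0, 0, 0]}
    - {"gripper": 255, "offset": [-0.036, 0, 0], "angular": [0, 0, 0]}
    - {"gripper": 255, "offset": [-0.036, 0, 0], "angular": [0, 0, 0]}

```text
t: 3.25
eef_pos: [0.5195, -0.1674, 0.114]
tool_rot: [0.0, 1.0, -0.03, -0.0]
contact_force: [0.5, -0.5, -0.3]
gripper_width: -0.002
grasp_force: 0.0
```

Emit:
drive_tool:
  deltas:
    - {"gripper": 255, "offset": [0, 0, -0.03], "angular": [0, 0, 0]}
    - {"gripper": 255, "offset": [0, 0, -0.07], "angular": [0, 0, 0]}
    - {"gripper": 255, "offset": [0, 0, -0.11], "angular": [0, 0, 0]}
    - {"gripper": 255, "offset": [0, 0, -0.13], "angular": [0, 0, 0]}
    - {"gripper": 255, "offset": [0, 0, -0.13], "angular": [0, 0, 0]}

```text
t: 3.75
eef_pos: [0.5231, -0.1677, 0.2477]
tool_rot: [0.001, 1.0, -0.03, 0.004]
contact_force: [0.9, -0.6, 0.0]
gripper_width: 0.001
grasp_force: 0.0
```

```bash
python3 - <<'E'
from h import *
go((-.05,0),.113)
im=optics.read_camera("side");cv2.imwrite("pics/s3.png",cv2.resize(im[150:230,270:390],None,fx=6,fy=6,interpolation=cv2.INTER_CUBIC))
d=optics.camera_model("side");h=np.load("h.npy")
for t in(0,.028,.04):print(t,((proj(d,local(h,[[-.012+t,-.046,.066],[-.012+t,.046,.066]]))-[270,150]+.5)*6-.5).round())
E
```

```text
t 3.75 tcp holder frame [-0.0198 -0.0028  0.2477] xangle -0.04 down [ 0.007 -0.002 -1.   ] F [ 0.9 -0.6  0. ] w 0.0014522191019768578
tool delta [-0.0312 -0.0029  0.1344]
0 [[444. 156.]
 [358. 233.]]
0.028 [[401. 142.]
 [314. 219.]]
0.04 [[383. 137.]
 [296. 213.]]
```

View pics/s3.png

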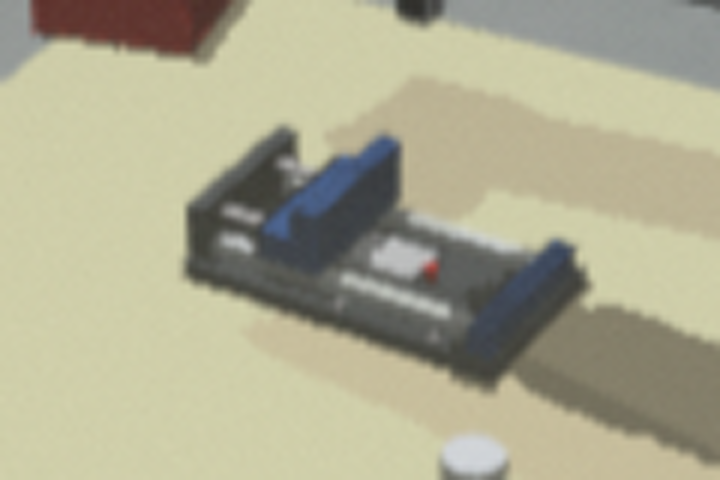

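The jaw's front top corner is at (400,142), exactly where 28 mm open predicts it. The tongue rests on the raised red pin at (432,270), and the gripper is clear above.

```bash
python3 -c "
from station import bot
print(bot.hand_in())"
```

```text
the job is handed in; nothing more can be done
None
```

The job is handed in: the last camera picture shows the empty holder's jaw about 28 mm open, resting on the raised red pin, with the gripper clear above it; no verdict came back from the hand-in.

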